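Shift the polishing drive into third

ROBOT

A 6-joint arm with a two-finger parallel gripper is mounted at the origin on a cart in front of the work surface, level with it; the furniture and walls round the work are solid. World frame = base frame: x ahead of the robot, y to its left, z up, the work surface at z = 0. Lengths are in m, angles in degrees, forces in N, time in s.
With the tool pointing down it reaches from about 0.4 to 0.825 m from the base axis. Payload 7 kg.
Tool frame: the origin (TCP) lies on the centre line of the jaws, within the pads' length; the fingertips stand 19 mm ahead of it and the grasp point (between the pads) is the TCP; z points along the fingers, y is the line along which they close (so a half turn about z gives the same grasp; the last joint's range is limited). The gripper opens to 88 mm and grips with 3 to 60 N. Pads are 19 mm wide; open, the fingers measure 130 mm over their backs; the gripper's body (78 mm by 193 mm) begins 47 mm behind the grasp point.
Start: joints at [79.704, 20.546, 0.682, 0, -70.136, -16.507], TCP at [0.304, 0.602, 0.246] pointing down, gripper open.
Joint ranges: [-176.03, 176.03], [-82.01, 121.73], [-58.28, 71.71], [-173.87, 95.51], [-174.79, -0.11], [-173.66, 173.66]. Speed limits (degrees/s): [136.94, 136.94, 172.46, 180, 180, 180].

INTERFACE

Orientations are given as [roll, pitch, yaw] about the fixed x, y, z axes, in that order (R = Rz(yaw) Ry(pitch) Rx(roll)).
In Python, from plant import get_state, capture, close_job gives the robot as it stands.
- The arm moves only by the tool apply_moves, never from a script. Its argument "targets" is a list of rows, each a list of 7 numbers: the opening, from 0 (shut) to 1 (fully open), then the shift along the tool's x, y, z normalised to -1 to 1, where 1 is 1000 mm, then the turn, a rotation vector about the tool's x, y, z normalised to -1 to 1, where 1 is 90 degrees. In form: [[claw, tx, ty, tz, ax, ay, az], ...]. A call has 1 to 20 rows; each row shifts and turns the commanded pose from where the row before left it, along the tool's axes as they then stand; what a row does not reach is not made up. A row lasts 1/12 s, in which the tool goes at most 41.7 mm and 7.16 degrees, less where a joint would pass 70% of its speed; a pose out of reach is approached as far as the arm can. A call with a number of a shift or a turn outside -1 to 1 is refused whole. A call with a gripper value outside its range is refused whole. The fingers move at their own pace and stop on an object; "newtons" is the grip in N (left out, the last holds). Time passes only in rows, so rows that do not move let the fingers close. It gives the time, the measured TCP pose, the force, the opening and the grip force at its end, in the units of the state.
- get_state(): the state, without advancing time (a new reading comes with each control period).
- capture(name): name is "side" or "top" or "wrist"; returns a dict with "frame" (420x560x3 uint8, red, green, blue), "range_z" (420x560 float32, m along the optical axis (not along the pixel's ray), 0 where there is no reading), "camera_matrix" (3x3 intrinsics, pixels), "k1" (the pictures are not rectified: a ray, as slopes to the right and down, at radius r is drawn at 1 + k1 r^2 times it, then the intrinsics apply), "T" (4x4, takes a point from camera to world coordinates). Camera axes: x right, y down, z forward; pixel columns grow to the right and rows downward; lengths in m; the calibration is good to about 2 mm. A picture is of the moment at which its call begins.
- close_job(): hands the job in; it is judged then, once.
The state is a dict: "time_s": time; "joints": joint angles; "qd": joint speeds; "joint_torque": joint torques, N m; "tcp_pos": TCP position; "eef_rot": TCP orientation; "contact_force": force on the tool from outside, world axes, zero at the start; "moment": the same for the moment, N m; "gripper_width": finger opening in m; "gripper_force": force on a finger pad.
Only numpy, scipy, OpenCV 4.12 (cv2) and the standard library are available. Lean on these libraries where they do the work, as an engineer would, in place of code of your own. Each camera call takes 0.05 s, during which the arm holds its last target. There are 200 camera calls.

TASK

Shift the small gearbox on the bench into third: its lever stands somewhere in the left leg of the H-shaped gate, so push it to the middle, across the cross channel to the right leg, and then forward, away from you, until it is fully home in the far right slot, and leave it there. Only push the black grip with the outside of your fingers: do not take it between them, do not let the lever go into the near right slot on the way, do not force it against the gate, and leave the bottle, the pot and the metal block beside the gearbox where they are.

Things in the scene. Friction and masses are not known exactly. Their poses are not given: they have to be found in the camera images.
- gearbox: Gearbox fixed to the bench: hollow grey housing 120 mm (x) by 110 mm (y) on a foot 150 by 124 mm; top of its steel gate plate 97 mm above the bench. Origin: centre of the underside. x axis forward (away from the robot, turned up to 0.35 rad), y left, z up. A drive stub sticks out of its left side at 50 mm height, to 89 mm from the centre.
- gate: Steel gate plate, same origin and axes as the gearbox, with an H cut through it: two 14 mm wide legs along x, centred at y = +17 mm (left) and -17 mm (right), reaching to x = +-29 mm; a 16 mm wide cross channel along y at x = 0 joins them. First slot = far left, second = near left, third = far right, fourth = near right.
- lever_across (a joint): Sideways lean of the lever in rad about the gearbox's x axis through the pivot: 0 upright, positive leans right (gearbox -y). Left leg at about -0.26, right leg at +0.26, each with +-0.045 of play; stops at +-0.30. No spring: friction holds the lever where it is left; 2 to 3 N at the grip move it.
- lever_fore (a joint): Fore-and-aft lean of the lever in rad within the sideways leaning plane: 0 in the cross channel (which has +-0.06 of play), positive leans forward, away from the robot. The ends of the slots are at +0.33 (first, third) and -0.33 (second, fourth). Held by friction like the other joint.
- knob_center (a point): Centre of the black grip on the lever: round, upright, 26 mm in diameter, 52 mm high, 135 mm from the pivot along the lever, 152 to 165 mm above the bench. Straight sides from 18 mm below to 16 mm above this point. It moves +-44 mm fore and aft and +-34 mm sideways (leg centres). Below it an 8 mm steel stick runs through the gate.
- lever_pivot (a point): Pivot of the lever, inside the gearbox 30 mm above the bench on its vertical centre line.
- knob: The same black grip as a body; origin at the centre of its underside, 26 mm below its centre; z along the lever.
- oil_bottle: Bystander: white squeeze bottle with a thin spout, 30x50x84 mm, loose, stands beside the gearbox. Origin: centre of its underside.
- paste_pot: Bystander: round pot with a screw lid, 57 mm wide, 36 mm high, loose, beside the gearbox. Origin: centre of its underside.
- mould_insert_1: Bystander: small bright metal mould block 32x38x20 mm, loose, beside the gearbox. Origin: centre of its underside.

How it is judged (in metres and radians):
On the way, in this order (a step that is already met when the one before it is completed fails the run):
1. the lever has gone across to the right leg, still in the cross channel (value of joint lever_across above 0.2 rad and value of joint lever_fore between -0.16 and 0.15 rad), for 0.05 s.
2. the lever is fully forward in the third slot (value of joint lever_across above 0.2 rad and value of joint lever_fore above 0.27 rad), for 0.2 s.
At the end, for the whole second after the job is handed in: The lever stands still in the far right slot: leaning right by more than 0.2 rad and forward by more than 0.27 rad, that is the grip within about 8 mm of the end of its travel (all of step 2 and value of joint lever_fore below 0.36 rad and velocity of joint lever_fore between -0.02 and 0.02 rad/s); the robot touches nothing.
It fails at once if the lever is let into the fourth slot (near right) (value of joint lever_across above 0.1 rad and value of joint lever_fore below -0.16 rad).
It fails at once if the grip is taken between the fingers instead of being pushed (horizontal distance between the grasp point and knob_center below 0.008 m and contact force between the fingers and knob above 0.5 N).
It fails at once if the lever is forced with more than 60 N (contact force between anything else and knob above 60 N).
It fails at once if the oil bottle, the paste pot or the metal block is moved more than 15 mm (distance of any of oil_bottle, mould_insert_1, paste_pot from where it was at the start of the episode above 0.015 m).
It also fails if it takes over 48 s, if anything falls off the work surface, if the arm or the gripper's body presses on something with over 40 N, if the wrist force passes 120 N, or if a joint passes its speed limit or range.

## Working session

There is one attempt and no reset: what is moved stays moved. The work goes in short steps, Python scripts to look and compute and a tool call to move; the robot and the scene stay as the last step left them, time stands still between calls to the robot, and variables do not carry over. Pictures are saved under pics/ and viewed, at most 10 in all, crops included, and the job is handed in when it is done.

Besides the shell and the picture viewer there is one more tool, called after "Call:" by a JSON object that holds its "api" and its "payload". apply_moves: Moves the arm, as the interface text tells. Scaled input: -1 to 1 covers 1000 mm each way for a shift and 90 degrees each way for a turn. Its arguments: {"type":"object","properties":{"targets":{"type":"array","items":{"type":"array","items":{"type":"number"}}},"newtons":{"type":"number"}},"required":["targets"]}

```bash
mkdir -p pics; cat > h.py <<'E'
import numpy as np, cv2
from plant import get_state, capture, close_job
def snap(n,f):
    c=capture(n); cv2.imwrite('pics/'+f+'.png',c['frame'][:,:,::-1]); np.savez('pics/'+f,**c); return c
def world(c,u,v,z=None,h=None):
    """pixel -> world, by depth z or on plane height h"""
    u=np.asarray(u,float);v=np.asarray(v,float);K=c['camera_matrix'];T=c['T']
    xd=(u-K[0,2])/K[0,0]; yd=(v-K[1,2])/K[1,1]; x,y=xd,yd
    for _ in range(10):
        s=1+c['k1']*(x*x+y*y); x,y=xd/s,yd/s
    d=np.stack([x,y,np.ones_like(x)],-1)@T[:3,:3].T
    if h is not None: z=(h-T[2,3])/d[...,2]
    return T[:3,3]+d*np.asarray(z)[...,None]
def cloud(c):
    v,u=np.mgrid[:420,:560]; P=world(c,u,v,c['range_z']); P[c['range_z']<=0]=np.nan; return P
E
python3 - <<'E'
from h import *
s=get_state(); print({k:np.round(v,3) for k,v in s.items()})
for n in('top','side'): c=snap(n,n+'0'); print(n,c['T'][:3,3].round(2))
E
```

```text
{'time_s': np.float64(0.0), 'joints': array([ 7.9705e+01,  2.0591e+01,  6.3200e-01, -2.0000e-02, -7.0135e+01,
       -1.6507e+01]), 'qd': array([-0.038, -0.1  ,  0.012, -0.037,  0.002, -0.026]), 'joint_torque': array([ 2.0000e-03, -5.8272e+01,  2.9305e+01,  6.9970e+00,  7.0000e-03,
       -0.0000e+00]), 'tcp_pos': array([0.304, 0.602, 0.245]), 'eef_rot': array([ 1.79905e+02, -9.00000e-03, -2.68090e+01]), 'contact_force': array([ 0.841, -0.436, -0.582]), 'moment': array([-0.032,  0.007, -0.007]), 'gripper_force': np.float64(0.0), 'gripper_width': np.float64(0.088)}
top [ 0.49 -0.29  1.08]
side [ 0.44 -0.95  0.65]
```

View pics/top0.png

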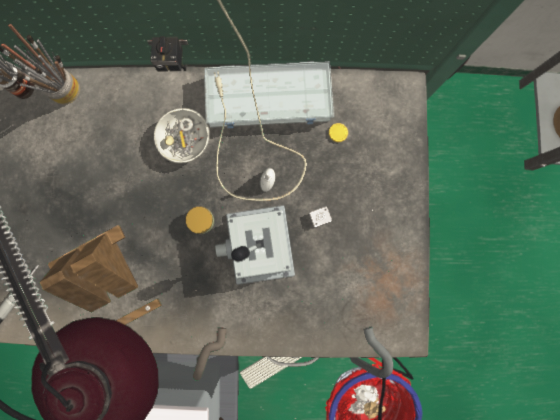

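View pics/side0.png

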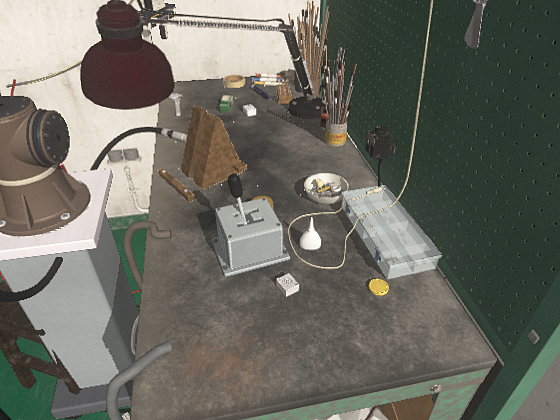

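The top view has the gearbox at about (262,243), with x up and y left. The grip is at (240,254), in the near part of the left leg. The bottle is at (268,180), the pot at (200,220) and the block at (320,216). The side view agrees: the grip is at (236,187) and a lamp hangs at (125,70).

```bash
python3 - <<'E'
from h import *
c=dict(np.load('pics/top0.npz')); P=cloud(c); Z=P[...,2]; f=c['frame'].astype(int)
roi=np.zeros(Z.shape,bool); roi[190:300,205:310]=1
m=(roi&(abs(Z-0.096)<0.008)).astype(np.uint8)
m=cv2.morphologyEx(m,cv2.MORPH_OPEN,np.ones((5,5)))
q=P[m>0][:,:2].astype(np.float32); r=cv2.minAreaRect(q*1000); print('plate',r,np.median(Z[m>0]))
g=(roi&(Z>0.135)&(f.max(2)<70)); k=P[g]; print('knob',g.sum(),k.min(0),k.max(0),np.median(k,0))
for n,(u,v,h) in dict(pot=(200,220,.036),bottle=(268,182,.06),block=(320,216,.02)).items(): print(n,world(c,u,v,h=h).round(3),P[v,u].round(3))
# leg pixels dark in plate
for (u,v) in [(225,251),(95,370),(30,270),(100,270),(120,235)]: print((u,v),P[v,u].round(3))
s=dict(np.load('pics/side0.npz')); S=cloud(s); fs=s['frame'].astype(int)
ro=np.zeros(Z.shape,bool); ro[170:205,222:250]=1
g=ro&(fs.max(2)<70)&(S[...,2]>.12); k=S[g]; print('knob side',g.sum(),k.min(0),k.max(0),np.median(k,0))
g=(S[...,2]>.25)&(S[...,0]>.25)&(S[...,0]<.75)&(S[...,1]>-.5)&(S[...,1]<.7); print('overhead',g.sum(),np.nanpercentile(S[g],[0,5,50,95,100],axis=0).round(2) if g.any() else '')
img=cv2.resize(c['frame'][190:300,190:330],None,fx=5,fy=5,interpolation=cv2.INTER_CUBIC); cv2.imwrite('pics/crop.png',img[:,:,::-1])
E
```

```text
plate ((504.1944580078125, -265.3836364746094), (120.24256896972656, 109.95587921142578), 9.57826042175293) 0.0975131847100178
knob 189 [ 0.47370666 -0.24770737  0.15407024] [ 0.49714847 -0.21863025  0.18917337] [ 0.48460826 -0.23455163  0.18168222]
pot [ 0.552 -0.141  0.036] [ 0.552 -0.142  0.039]
bottle [ 0.63 -0.28  0.06] [ 0.632 -0.28   0.046]
block [ 0.566 -0.39   0.02 ] [ 0.566 -0.389  0.024]
(225, 251) [ 0.489 -0.197  0.063]
(95, 370) [ 0.332 -0.069  0.443]
(30, 270) [0.455 0.038 0.414]
(100, 270) [0.448 0.028 0.149]
(120, 235) [0.517 0.023 0.045]
knob side 260 [ 0.47226551 -0.25298609  0.13718001] [ 0.50001541 -0.2285475   0.1849138 ] [ 0.48534086 -0.24368592  0.16342895]
overhead 8179 [[ 0.25 -0.13  0.25]
 [ 0.26 -0.12  0.3 ]
 [ 0.32 -0.08  0.37]
 [ 0.64  0.59  0.47]
 [ 0.75  0.69  0.49]]
```

View pics/crop.png

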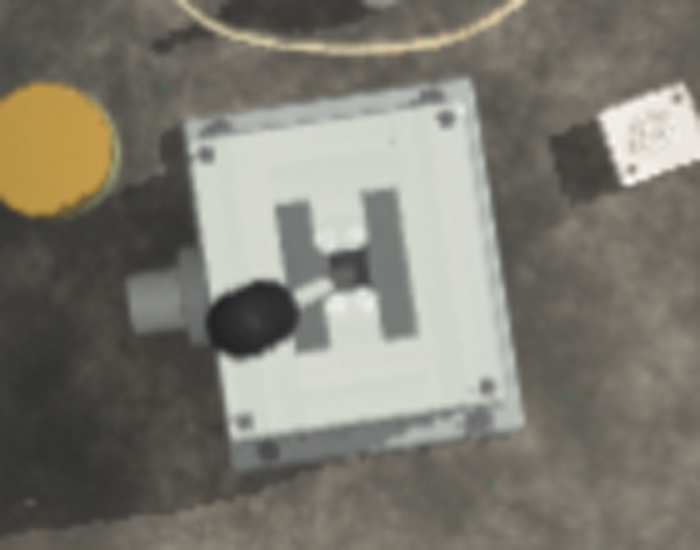

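The crop shows the H gate centred at about (350,265), with x pointing up and slightly left. That confirms a yaw of +9.6°. The grip is at (250,318), leaning left and slightly near, so the gearbox-frame offset is about (-14,+33) mm. The lamp stands between the start pose and the work, so I'll map it before moving.

```bash
python3 - <<'E'
from h import *
Q=[]
for n in('top0','side0'):
    c=dict(np.load('pics/%s.npz'%n)); P=cloud(c).reshape(-1,3); Q.append(P[np.isfinite(P[:,0])])
c=snap('wrist','wrist0'); print(c['T'].round(2))
P=np.vstack(Q)
P=P[(P[:,2]>.13)&(P[:,0]>0.1)&(P[:,0]<.85)&(P[:,1]>-.5)&(P[:,1]<1.2)]
print('cell x,y(10cm): n zmin zmax xr yr')
i=np.floor(P[:,:2]*10).astype(int)
for a,b in sorted(set(map(tuple,i))):
    q=P[(i==(a,b)).all(1)]
    if len(q)>8: print(a,b,len(q),q[:,2].min().round(2),q[:,2].max().round(2),q[:,:2].min(0).round(2),q[:,:2].max(0).round(2))
E
```

```text
[[-0.45 -0.85 -0.26  0.37]
 [-0.89  0.43  0.13  0.57]
 [ 0.    0.29 -0.96  0.38]
 [ 0.    0.    0.    1.  ]]
cell x,y(10cm): n zmin zmax xr yr
1 -1 362 0.14 0.35 [ 0.1  -0.07] [ 0.2 -0. ]
1 0 267 0.14 0.25 [0.1 0. ] [0.11 0.04]
1 8 51 0.31 0.32 [0.1  0.82] [0.2  0.86]
2 -2 2289 0.3 0.39 [ 0.23 -0.13] [ 0.3 -0.1]
2 -1 4047 0.31 0.51 [ 0.2 -0.1] [ 0.3 -0. ]
2 0 385 0.37 0.4 [0.24 0.  ] [0.3  0.05]
2 5 247 0.24 0.36 [0.26 0.5 ] [0.3 0.6]
2 8 280 0.13 0.32 [0.2  0.82] [0.3  0.85]
3 -2 1718 0.29 0.38 [ 0.3  -0.12] [ 0.35 -0.1 ]
3 -1 9424 0.29 0.52 [ 0.3 -0.1] [ 0.39 -0.  ]
3 0 1238 0.13 0.46 [0.3 0. ] [0.4 0.1]
3 1 55 0.13 0.16 [0.39 0.1 ] [0.4  0.12]
3 5 182 0.29 0.36 [0.3  0.51] [0.34 0.6 ]
3 6 345 0.22 0.36 [0.3 0.6] [0.38 0.69]
3 8 665 0.13 0.31 [0.3  0.83] [0.4  0.85]
4 -3 512 0.13 0.19 [ 0.47 -0.25] [ 0.5  -0.22]
4 0 4297 0.13 0.45 [0.4 0. ] [0.5 0.1]
4 1 498 0.13 0.41 [0.4 0.1] [0.5  0.14]
4 8 1000 0.13 0.31 [0.4  0.83] [0.5  0.85]
5 0 232 0.39 0.41 [0.5  0.07] [0.54 0.1 ]
5 1 249 0.37 0.41 [0.5 0.1] [0.6  0.19]
5 8 937 0.13 0.31 [0.5  0.83] [0.6  0.85]
6 1 123 0.35 0.39 [0.6  0.15] [0.67 0.2 ]
6 2 172 0.3 0.38 [0.61 0.2 ] [0.7  0.27]
6 8 887 0.13 0.3 [0.6  0.83] [0.7  0.85]
7 1 133 0.17 0.25 [0.79 0.14] [0.8 0.2]
7 2 266 0.17 0.35 [0.7 0.2] [0.8 0.3]
7 3 299 0.13 0.27 [0.71 0.3 ] [0.8  0.38]
7 6 26 0.25 0.29 [0.78 0.64] [0.8  0.65]
7 8 847 0.13 0.3 [0.7  0.83] [0.8  0.86]
8 -2 33 0.13 0.16 [ 0.84 -0.11] [ 0.85 -0.1 ]
8 -1 268 0.13 0.17 [ 0.84 -0.1 ] [ 0.85 -0.05]
8 1 682 0.13 0.23 [0.8  0.14] [0.85 0.2 ]
8 2 446 0.13 0.27 [0.8 0.2] [0.85 0.3 ]
8 3 52 0.13 0.23 [0.8  0.31] [0.84 0.37]
8 5 587 0.13 0.36 [0.8 0.5] [0.85 0.6 ]
8 6 143 0.13 0.31 [0.8 0.6] [0.85 0.66]
8 8 274 0.13 0.3 [0.8  0.83] [0.85 0.85]
```

View pics/wrist0.png

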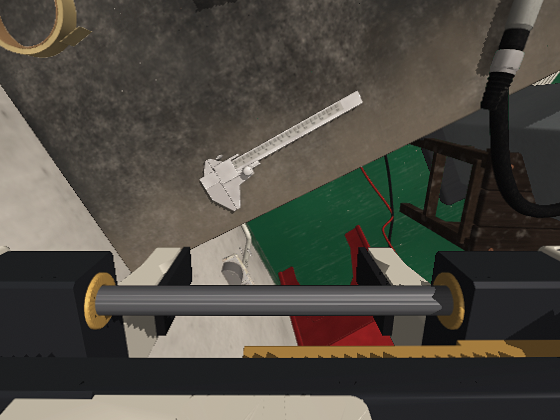

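The wrist view shows only bench clutter and a caliper at about (285,150), with nothing near the fingers. The lamp tops out at about z = 0.52, so I'll close the fingers, rise above it and cross there.

Call:
{"api": "apply_moves", "payload": {"targets": [[0, 0, 0, -0.04, 0, 0, 0], [0, 0, 0, -0.04, 0, 0, 0], [0, 0, 0, -0.04, 0, 0, 0], [0, 0, 0, -0.04, 0, 0, 0], [0, 0, 0, -0.04, 0, 0, 0], [0, 0, 0, -0.04, 0, 0, 0], [0, 0, 0, -0.04, 0, 0, 0], [0, 0, 0, -0.04, 0, 0, 0], [0, 0, 0, -0.04, 0, 0, 0], [0, 0, 0, 0, 0, 0, 0], [0, 0, 0, 0, 0, 0, 0]], "newtons": 10}}

```text
time_s: 1.07
tcp_pos: [0.3046, 0.6029, 0.6083]
eef_rot: [-179.7, 0.1, -26.8]
contact_force: [0.1, 0.9, -0.8]
gripper_width: 0.0198
gripper_force: 0.0
```

Call:
{"api": "apply_moves", "payload": {"targets": [[0, 0.031, 0.019, 0, 0, 0, 0], [0, 0.031, 0.019, 0, 0, 0, 0], [0, 0.031, 0.019, 0, 0, 0, 0], [0, 0.031, 0.019, 0, 0, 0, 0], [0, 0.031, 0.019, 0, 0, 0, 0], [0, 0.031, 0.019, 0, 0, 0, 0], [0, 0.031, 0.019, 0, 0, 0, 0], [0, 0.031, 0.019, 0, 0, 0, 0], [0, 0.031, 0.019, 0, 0, 0, 0], [0, 0.031, 0.019, 0, 0, 0, 0], [0, 0.031, 0.019, 0, 0, 0, 0], [0, 0.031, 0.019, 0, 0, 0, 0], [0, 0.031, 0.019, 0, 0, 0, 0], [0, 0, 0, 0, 0, 0, 0]]}}

```text
time_s: 2.23
tcp_pos: [0.5547, 0.1957, 0.6039]
eef_rot: [179.8, 0.0, -27.1]
contact_force: [-1.3, 0.9, -1.1]
gripper_width: 0.0004
gripper_force: 0.0
```

Call:
{"api": "apply_moves", "payload": {"targets": [[0, 0.0076, 0.034, 0, 0, 0, 0], [0, 0.0076, 0.034, 0, 0, 0, 0], [0, 0.0076, 0.034, 0, 0, 0, 0], [0, 0.0076, 0.034, 0, 0, 0, 0], [0, 0.0076, 0.034, 0, 0, 0, 0], [0, 0.0076, 0.034, 0, 0, 0, 0], [0, 0.0076, 0.034, 0, 0, 0, 0], [0, 0.0076, 0.034, 0, 0, 0, 0], [0, 0.0076, 0.034, 0, 0, 0, 0], [0, 0.0076, 0.034, 0, 0, 0, 0], [0, 0.0076, 0.034, 0, 0, 0, 0], [0, 0.0076, 0.034, 0, 0, 0, 0], [0, 0.0076, 0.034, 0, 0, 0, 0], [0, 0, 0, 0, 0, 0, -0.068], [0, 0, 0, 0, 0, 0, -0.068], [0, 0, 0, 0, 0, 0, -0.068], [0, 0, 0, 0, 0, 0, -0.068], [0, 0, 0, 0, 0, 0, -0.068], [0, 0, 0, 0, 0, 0, -0.068], [0, 0, 0, 0, 0, 0, 0]]}}

```text
time_s: 3.9
tcp_pos: [0.4414, -0.2386, 0.6042]
eef_rot: [-179.9, 0.1, 10.2]
contact_force: [-1.0, -0.1, 0.5]
gripper_width: 0.0005
gripper_force: 0.0
```

```bash
python3 - <<'E'
from h import *
c=snap('side','side1'); print(get_state()['joints'].round(1))
E
```

```text
[  -5.9    2.9   23.6   -0.  -110.8  105.8]
```

View pics/side1.png

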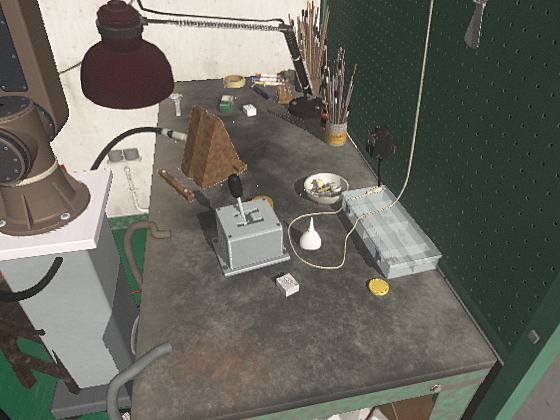

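The side view shows the brown arm column at the far left (30,100) and the gripper above the frame. The lamp bell at (125,70) is clear, and the gearbox scene is unchanged. The arm plane runs at y ≈ -0.22, clear of the bell, so I'll descend.

Call:
{"api": "apply_moves", "payload": {"targets": [[0, 0, 0, 0.03, 0, 0, 0], [0, 0, 0, 0.04, 0, 0, 0], [0, 0, 0, 0.04, 0, 0, 0], [0, 0, 0, 0.04, 0, 0, 0], [0, 0, 0, 0.04, 0, 0, 0], [0, 0, 0, 0.04, 0, 0, 0], [0, 0, 0, 0.04, 0, 0, 0], [0, 0, 0, 0.035, 0, 0, 0], [0, 0, 0, 0, 0, 0, 0], [0, 0, 0, 0, 0, 0, 0]]}}

```text
time_s: 4.78
tcp_pos: [0.4406, -0.2388, 0.2998]
eef_rot: [-180.0, 0.2, 9.8]
contact_force: [0.2, -0.2, 1.0]
gripper_width: 0.0007
gripper_force: 0.0
```

```bash
python3 - <<'E'
from h import *
c=snap('side','side2'); s=get_state(); print(s['joints'].round(1),s['tcp_pos'])
P=cloud(c); f=c['frame'].astype(int); T=s['tcp_pos']
g=(abs(P-T)<[.04,.05,.03]).all(2); print('near tcp',g.sum(),P[g].min(0) if g.any() else '',P[g].max(0) if g.any() else '')
ro=np.zeros(g.shape,bool); ro[170:205,222:250]=1
g=ro&(f.max(2)<70)&(P[...,2]>.12)&(P[...,2]<.2); print('knob',g.sum(),P[g].min(0),P[g].max(0))
E
```

```text
[-5.900e+00  2.100e+00 -1.540e+01  1.000e-01 -7.250e+01  1.057e+02] [ 0.44198978 -0.23918859  0.30195705]
near tcp 186 [ 0.42615287 -0.25839708  0.28144236] [ 0.45351883 -0.22460948  0.31122004]
knob 259 [ 0.4722472  -0.25166159  0.13572971] [ 0.50011972 -0.23174796  0.18601597]
```

View pics/side2.png

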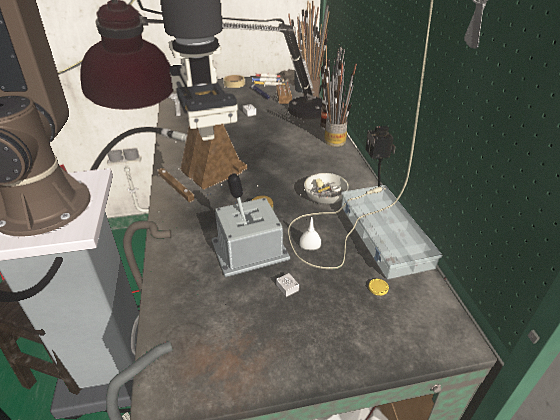

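The gripper is at (205,120) with its tips near (208,130), just short of the grip at (236,187), and clear of the lamp. I'll lower it behind the grip and then push forward.

Call:
{"api": "apply_moves", "payload": {"targets": [[0, 0, 0, 0.034, 0, 0, 0], [0, 0, 0, 0.034, 0, 0, 0], [0, 0, 0, 0.034, 0, 0, 0], [0, 0, 0, 0.032, 0, 0, 0], [0, 0, 0, 0, 0, 0, 0], [0, 0.01, 0, 0, 0, 0, 0], [0, 0.01, 0, 0, 0, 0, 0], [0, 0.004, 0, 0, 0, 0, 0], [0, 0.004, 0, 0, 0, 0, 0], [0, 0.004, 0, 0, 0, 0, 0], [0, 0, 0, 0, 0, 0, 0], [0, 0, 0, 0, 0, 0, 0]]}}

```text
time_s: 5.83
tcp_pos: [0.4736, -0.2332, 0.167]
eef_rot: [180.0, -0.1, 9.9]
contact_force: [-0.9, 0.5, -0.3]
gripper_width: 0.0006
gripper_force: 0.0
```

```bash
cat >> h.py <<'E'
C=np.array([.504,-.265]); a=np.radians(9.6); R=np.array([[np.cos(a),-np.sin(a)],[np.sin(a),np.cos(a)]])
def knob(name):
    """grip cloud from side view, in gearbox axes (mm); camera sees its right (-y) side"""
    c=snap('side',name); s=get_state(); P=cloud(c); f=c['frame'].astype(int)
    G=P.copy(); G[...,:2]=(P[...,:2]-C)@R
    g=(f.max(2)<70)&(abs(G[...,0])<.07)&(abs(G[...,1])<.06)&(P[...,2]>.14)&(P[...,2]<.185)
    n,l,st,_=cv2.connectedComponentsWithStats(g.astype(np.uint8)); i=1+st[1:,4].argmax(); q=G[l==i]*1000
    lo,hi=np.percentile(q,[3,97],axis=0); print('knob n',len(q),'x',lo[0].round(1),hi[0].round(1),'mid',((lo+hi)/2)[0].round(1),'ymin',lo[1].round(1),'px',st[i])
    t=s['tcp_pos']; print('tcp g',(((t[:2]-C)@R)*1000).round(1),t[2].round(4),'F',(s['contact_force'][:2]@R).round(1),'t',s['time_s'])
    k=dict(c); x,y,w,h=st[i][:4]; cv2.imwrite('pics/'+name+'c.png',cv2.resize(c['frame'][120:290,150:330],None,fx=3,fy=3)[:,:,::-1])
E
python3 -c "from h import *; knob('k1')"
```

```text
knob n 79 x -11.9 8.4 mid -1.7 ymin 16.3 px [236 187  12   9  79]
tcp g [-24.8  36.5] 0.1668 F [-0.7  0.3] t 5.8833
```

View pics/k1c.png

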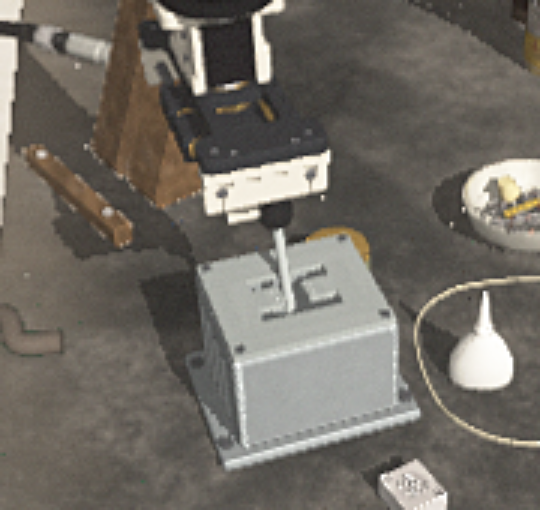

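The crop shows the gripper behind the grip at (275,215), with the stick at about the mid channel. The grip is at x' ≈ -1.5 mm, against a channel play of ±8 mm. I'll nudge 2 mm more, back off, and go round to the left side of the grip.

Call:
{"api": "apply_moves", "payload": {"targets": [[0, 0.002, 0, 0, 0, 0, 0], [0, 0, 0, 0, 0, 0, 0], [0, -0.01, 0, 0, 0, 0, 0], [0, -0.01, 0, 0, 0, 0, 0], [0, 0, -0.025, 0, 0, 0, 0], [0, 0, -0.03, 0, 0, 0, 0], [0, 0, 0, 0, 0, 0, 0], [0, 0.022, 0, 0, 0, 0, 0], [0, 0.021, 0, 0, 0, 0, 0], [0, 0, 0, 0, 0, 0, 0], [0, 0, 0, 0, 0, 0, 0]]}}

```text
time_s: 6.8
tcp_pos: [0.4882, -0.1748, 0.1664]
eef_rot: [-180.0, 0.0, 9.9]
contact_force: [0.0, -1.2, -0.2]
gripper_width: 0.0004
gripper_force: 0.0
```

```bash
python3 -c "from h import *; knob('k2')"
```

```text
knob n 250 x -13.2 9.8 mid -1.7 ymin 17.3 px [234 172  14  24 250]
tcp g [-1.3 91.6] 0.1663 F [0.3 0.1] t 6.85
```

Call:
{"api": "apply_moves", "payload": {"targets": [[0, 0, 0.015, 0, 0, 0, 0], [0, 0, 0.006, 0, 0, 0, 0], [0, 0, 0.006, 0, 0, 0, 0], [0, 0, 0.006, 0, 0, 0, 0], [0, 0, 0.006, 0, 0, 0, 0], [0, 0, 0.006, 0, 0, 0, 0], [0, 0, 0.006, 0, 0, 0, 0], [0, 0, 0.006, 0, 0, 0, 0], [0, 0, 0.006, 0, 0, 0, 0], [0, 0, 0.006, 0, 0, 0, 0], [0, 0, 0, 0, 0, 0, 0]]}}

```text
time_s: 7.77
tcp_pos: [0.5003, -0.2438, 0.1663]
eef_rot: [180.0, 0.0, 9.9]
contact_force: [0.1, 0.8, 0.1]
gripper_width: -0.0001
gripper_force: 0.0
```

```bash
python3 -c "from h import *; knob('k3')"
```

```text
knob n 150 x -13.3 9.4 mid -2.0 ymin -22.6 px [240 191  13  14 150]
tcp g [-0.3 21.9] 0.1662 F [0.4 0.9] t 7.8167
```

Call:
{"api": "apply_moves", "payload": {"targets": [[0, 0, 0.005, 0, 0, 0, 0], [0, 0, 0.005, 0, 0, 0, 0], [0, 0, 0.005, 0, 0, 0, 0], [0, 0, 0.004, 0, 0, 0, 0], [0, 0, 0.003, 0, 0, 0, 0], [0, 0, 0, 0, 0, 0, 0], [0, 0, 0, 0, 0, 0, 0]]}}

```text
time_s: 8.4
tcp_pos: [0.5041, -0.2649, 0.1666]
eef_rot: [180.0, -0.0, 9.9]
contact_force: [0.2, 0.2, 0.7]
gripper_width: 0.0
gripper_force: 0.0
```

```bash
python3 -c "from h import *; knob('k4')"
```

```text
knob n 145 x -13.1 8.4 mid -2.4 ymin -46.3 px [243 197  13  14 145]
tcp g [0.2 0.1] 0.1668 F [-0.6  0.5] t 8.45
```

View pics/k4c.png

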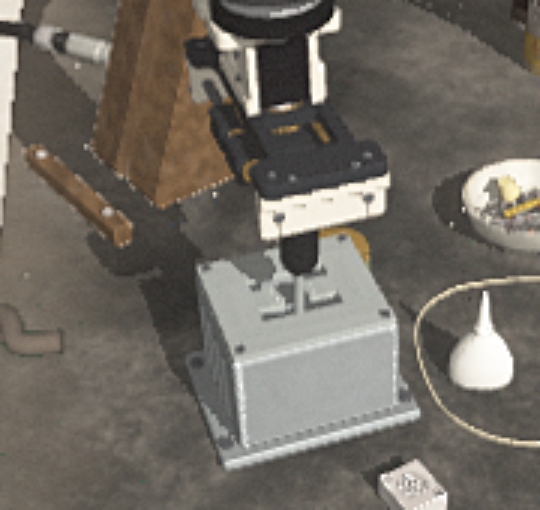

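The crop shows the stick in the right leg at mid-channel (300,290), with the grip at (300,250). The grip's y' is about -33 mm, which is across by about 0.25. Next I'll go round behind the grip and push it forward.

Call:
{"api": "apply_moves", "payload": {"targets": [[0, 0, -0.015, 0, 0, 0, 0], [0, 0, 0, 0, 0, 0, 0], [0, -0.025, 0, 0, 0, 0, 0], [0, -0.025, 0, 0, 0, 0, 0], [0, 0, 0, 0, 0, 0, 0], [0, 0, 0.025, 0, 0, 0, 0], [0, 0, 0.024, 0, 0, 0, 0], [0, 0, 0, 0, 0, 0, 0], [0, 0.015, 0, 0, 0, 0, 0], [0, 0.006, 0, 0, 0, 0, 0], [0, 0.006, 0, 0, 0, 0, 0], [0, 0.006, 0, 0, 0, 0, 0], [0, 0.006, 0, 0, 0, 0, 0], [0, 0.006, 0, 0, 0, 0, 0], [0, 0.006, 0, 0, 0, 0, 0], [0, 0.006, 0, 0, 0, 0, 0], [0, 0, 0, 0, 0, 0, 0]]}}

```text
time_s: 9.87
tcp_pos: [0.5175, -0.2962, 0.1661]
eef_rot: [-180.0, 0.0, 9.9]
contact_force: [-1.4, 0.3, -0.2]
gripper_width: 0.0005
gripper_force: 0.6
```

```bash
python3 -c "from h import *; knob('k5')"
```

```text
knob n 6 x 24.9 34.8 mid 29.9 ymin -40.2 px [263 206   6   2   6]
tcp g [  7.8 -33.1] 0.1662 F [-1.2  1. ] t 9.9167
```

Call:
{"api": "apply_moves", "payload": {"targets": [[0, 0.003, 0, 0, 0, 0, 0], [0, 0.003, 0, 0, 0, 0, 0], [0, 0.003, 0, 0, 0, 0, 0], [0, 0.002, 0, 0, 0, 0, 0], [0, 0, 0, 0, 0, 0, 0], [0, 0, 0, 0, 0, 0, 0]]}}

```text
time_s: 10.42
tcp_pos: [0.5278, -0.2948, 0.1666]
eef_rot: [180.0, -0.0, 9.9]
contact_force: [-1.5, -0.0, -0.9]
gripper_width: 0.0005
gripper_force: 0.6
```

Call:
{"api": "apply_moves", "payload": {"targets": [[0, 0.001, 0, 0, 0, 0, 0], [0, 0, 0, 0, 0, 0, 0], [0, 0, 0, 0, 0, 0, 0]]}}

```text
time_s: 10.67
tcp_pos: [0.5285, -0.2947, 0.1666]
eef_rot: [180.0, -0.0, 9.9]
contact_force: [-2.2, -0.8, -0.4]
gripper_width: 0.0005
gripper_force: 0.9
```

Call:
{"api": "apply_moves", "payload": {"targets": [[0, 0.001, 0, 0, 0, 0, 0], [0, 0, 0, 0, 0, 0, 0], [0, 0, 0, 0, 0, 0, 0]]}}

```text
time_s: 10.92
tcp_pos: [0.5295, -0.2945, 0.1666]
eef_rot: [180.0, 0.0, 9.9]
contact_force: [-1.4, -0.2, -0.1]
gripper_width: 0.0003
gripper_force: 0.9
```

Now I'll back off and check.

Call:
{"api": "apply_moves", "payload": {"targets": [[0, -0.01, 0, 0, 0, 0, 0], [0, -0.025, 0, 0, 0, 0, 0], [0, -0.03, 0, 0, 0, 0, 0], [0, 0, 0, -0.03, 0, 0, 0], [0, 0, 0, -0.04, 0, 0, 0], [0, 0, 0, -0.04, 0, 0, 0], [0, 0, 0, 0, 0, 0, 0], [0, 0, 0, 0, 0, 0, 0]]}}

```text
time_s: 11.58
tcp_pos: [0.4667, -0.3063, 0.2801]
eef_rot: [179.8, -0.4, 9.9]
contact_force: [-1.0, 0.3, -1.3]
gripper_width: 0.0004
gripper_force: 0.0
```

```bash
python3 -c "from h import *; knob('k6')"
```

```text
knob n 236 x 28.8 56.1 mid 42.5 ymin -44.5 px [262 187  18  20 236]
tcp g [-44.5 -33.9] 0.278 F [0.6 0.1] t 11.6333
```

View pics/k6c.png

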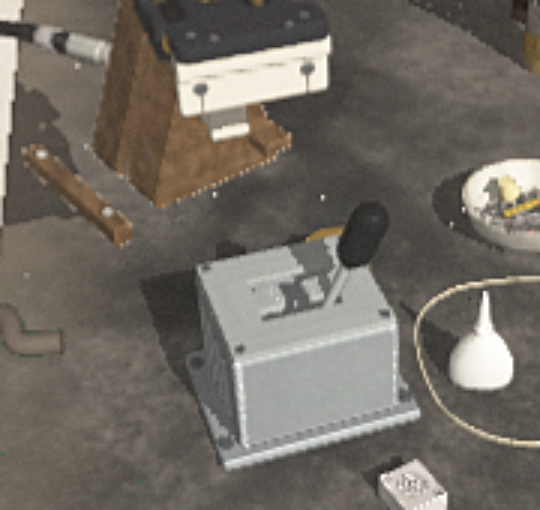

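The crop shows the lever leaning fully into the far right slot, with the grip at (362,233) and the gripper clear at (250,80). The grip measures x' ≈ 42 mm and y' ≈ -32 mm, within limits, and the bystanders look undisturbed. I'll hand it in.

```bash
python3 -c "from h import *; print(close_job())"
```

```text
the job is handed in; nothing more can be done
None
```

I shifted the gearbox into third and handed the job in at about 11.6 s: the lever measured about 42 mm forward and 32 mm right in the far right slot, the gripper was clear, and the bottle, pot and block looked unmoved; the hand-in returned no verdict.

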